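# Load the sampler tray in reverse order

## Robot

A 6-joint arm with a two-finger parallel gripper is mounted at the origin on the work surface. World frame = base frame: x ahead of the robot, y to its left, z up, the work surface at z = 0. Lengths are in m, angles in degrees, forces in N, time in s.
With the tool pointing down it reaches from about 0.3 to 0.95 m from the base axis. Payload 3.1 kg.
Tool frame: the origin (TCP) lies midway between the tips of the shut fingers; the grasp point (between the pads) lies manip.grip_depth behind it (manip.grip_depth is the distance from the TCP to the grasp point, in m); z points along the fingers, y is the line along which they close (so a half turn about z gives the same grasp; the last joint's range is limited). The gripper opens to 85 mm and grips with 20 to 120 N. Pads are 22 mm wide; open, the fingers measure 114 mm over their backs; the gripper's body (76 mm by 85 mm) begins 54 mm behind the grasp point. The pads swing forward as they close: fully open they stand 13 mm farther back than shut.
Start: joints at [72.955, 17.653, 93.61, -0, 68.738, -3.994], TCP at [0.141, 0.609, 0.231] pointing down, gripper open.
Joint ranges: [-175.34, 175.34], [-45.06, 112.39], [2.9, 150.54], [-68.45, 248.45], [3.09, 151.38], [-168.51, 168.51]. Speed limits (degrees/s): [159.86, 159.86, 180, 180, 180, 180].

## Interface

Orientations are given as [roll, pitch, yaw] about the fixed x, y, z axes, in that order (R = Rz(yaw) Ry(pitch) Rx(roll)).
In Python, from plant import manip gives the robot as it stands.
- The arm moves only by the tool shift_gripper, called after ">>>" as name(argument=value, ...) on one line, values as JSON. Schema: {"type":"object","properties":{"motion":{"type":"array","items":{"type":"number"},"minItems":5,"maxItems":100},"clamp_n":{"type":"number"},"only":{"type":"string"},"quiet":{"type":"boolean"},"lines":{"type":"string"}},"required":["motion"],"additionalProperties":false}. motion is one flat list of numbers that holds 1 to 20 rows one after another, with no inner brackets; each row has 5 numbers: dx, dy, dz in shares of 1 m (1.0 is 1 m), then a turn about the tool's z in parts of the range, where 1.0 means 4 rad, then the finger opening in m; each row shifts and turns the commanded pose from where the row before left it, along the tool's axes as they then stand; what a row does not reach is not made up. A row lasts 1/12 s, in which the tool goes at most 0.0417 m and 7.16 degrees, less where a joint would pass 70% of its speed; a pose out of reach is approached as far as the arm can. The fingers move at their own pace and stop on an object; clamp_n is the grip in N (left out, the last holds). Time passes only in rows, so rows that do not move let the fingers close. The tool returns the time, the measured TCP pose, the force, the opening and the grip force at its end. only (a regular expression) keeps the lines of the reply that match it, lines (a string "A,B") keeps lines A to B, and quiet returns only ok. Input that does not fit is refused with a message, and nothing moves.
- manip.observe(): the state, without advancing time (a new reading comes with each control period).
- manip.snapshot(name): name is "scene" or "top"; returns (picture, depth): 384x512x3 uint8, red, green, blue; 384x512 float32, m along the optical axis (not along the pixel's ray), 0 where there is no reading.
- manip.camera_model(name): a dict with "vertical_fov" (degrees; the focal length in pixels is half the picture's height over the tangent of half this angle, whatever the lens; pixels are square), "cx", "cy" (the principal point, pixels), "dist" ([k1, k2, p1, p2, k3] as OpenCV has them; the pictures are not rectified), "R" (3x3) and "t" (3): a world point X has camera coordinates R X + t. Camera axes: x right, y down, z forward; pixel columns grow to the right and rows downward; lengths in m; the calibration is good to about 2 mm. A picture is of the moment at which its call begins. camera_model takes no time and is no camera call.
- manip.close_job(): hands the job in; it is judged then, once.
The state is a dict: "clock": time; "qpos": joint angles; "joint_vel": joint speeds; "joint_efforts": joint torques, N m; "tcp_pos": TCP position; "orientation": TCP orientation; "contact_force": force on the tool from outside, world axes, zero at the start; "moment": the same for the moment, N m; "width": finger opening in m; "grip_force": force on a finger pad.
Only numpy, scipy, OpenCV 4.12 (cv2) and the standard library are available. Lean on these libraries where they do the work, as an engineer would, in place of code of your own. Each camera call takes 0.05 s, during which the arm holds its last target. There are 200 camera calls.

## Task

Move the four capped sample bottles from the prep rack (the row of coloured cups) into the wells of the grey sampler tray, in reverse order: the bottle in the cup farthest from the robot goes in the well next to the green start block, the next one in the second well, and so on, until the bottle in the cup nearest the robot is in the well next to the grey block. Let no bottle topple on the way, and leave each one standing flat on the floor of its own well.

Things in the scene. Friction and masses are not known exactly. Their poses are not given: they have to be found in the camera images.
- bottle_blue: loose amber glass sample bottle with a blue screw cap and a white paper label, 70 g or so. Round, 32 mm across over both the body (0 to 50 mm high) and the cap (60 to 80 mm high), narrower neck between; 80 mm tall. Origin at the centre of its underside, z up along its axis. It starts upright in the blue cup, up to 5 mm off the cup's centre.
- bottle_red: loose amber glass sample bottle with a red screw cap and a white paper label, 70 g or so. Round, 32 mm across over both the body (0 to 50 mm high) and the cap (60 to 80 mm high), narrower neck between; 80 mm tall. Origin at the centre of its underside, z up along its axis. It starts upright in the red cup, up to 5 mm off the cup's centre.
- bottle_yellow: loose amber glass sample bottle with a yellow screw cap and a white paper label, 70 g or so. Round, 32 mm across over both the body (0 to 50 mm high) and the cap (60 to 80 mm high), narrower neck between; 80 mm tall. Origin at the centre of its underside, z up along its axis. It starts upright in the yellow cup, up to 5 mm off the cup's centre.
- bottle_white: loose amber glass sample bottle with a white screw cap and a white paper label, 70 g or so. Round, 32 mm across over both the body (0 to 50 mm high) and the cap (60 to 80 mm high), narrower neck between; 80 mm tall. Origin at the centre of its underside, z up along its axis. It starts upright in the white cup, up to 5 mm off the cup's centre.
- cup_blue: blue square cup fixed on the prep rack, where the blue-capped bottle starts. 53 (x) x 58 x 14 mm high, walls and floor 4 mm. Origin: centre of its underside, 10 mm above the table. The four cups stand in a straight row, 56 mm apart, colours shuffled; x points along the row away from the robot. The rack is a black strip 290 x 66 x 10 mm with 22 mm high end bars.
- cup_red: red square cup fixed on the prep rack, where the red-capped bottle starts. 53 (x) x 58 x 14 mm high, walls and floor 4 mm. Origin: centre of its underside, 10 mm above the table. The four cups stand in a straight row, 56 mm apart, colours shuffled; x points along the row away from the robot. The rack is a black strip 290 x 66 x 10 mm with 22 mm high end bars.
- cup_yellow: yellow square cup fixed on the prep rack, where the yellow-capped bottle starts. 53 (x) x 58 x 14 mm high, walls and floor 4 mm. Origin: centre of its underside, 10 mm above the table. The four cups stand in a straight row, 56 mm apart, colours shuffled; x points along the row away from the robot. The rack is a black strip 290 x 66 x 10 mm with 22 mm high end bars.
- cup_white: white square cup fixed on the prep rack, where the white-capped bottle starts. 53 (x) x 58 x 14 mm high, walls and floor 4 mm. Origin: centre of its underside, 10 mm above the table. The four cups stand in a straight row, 56 mm apart, colours shuffled; x points along the row away from the robot. The rack is a black strip 290 x 66 x 10 mm with 22 mm high end bars.
- tray: fixed grey sampler tray, four square wells in a row. Origin on the table at the middle of the row; x along the row, y across. Well centres at x = -84, -28, +28, +84 mm, y = 0; each well 51 x 51 mm inside, floor at z = 8 mm, walls 5 mm thick with their top at z = 20 mm. End blocks stand at x = +132 and -132 mm.
- start_block: green end block (26 x 50 x 26 mm) fixed on one end of the tray, either end; a plain grey block of the same shape is on the other end. Origin at the centre of its underside, 8 mm above the table. It marks run position 1: the four well centres lie 48, 104, 160 and 216 mm from it along the row.

How it is judged (in metres and radians):
At the end, for the whole second after the job is handed in: The bottle of the nth cup (counted from the farthest inwards) stands in the nth well from the green block: within 13 mm of the well centre along and across the row, underside at most 4 mm above the well floor, upright within 0.1 rad, at rest, released (((x of each of cup_red, cup_yellow, cup_white in the frame of cup_blue below 0 m and horizontal distance between bottle_blue and start_block between 0.035 and 0.061 m) or (x of cup_red in the frame of cup_blue above 0 m and x of each of cup_yellow, cup_white in the frame of cup_blue below 0 m and horizontal distance between bottle_blue and start_block between 0.091 and 0.117 m) or (x of each of cup_red, cup_white in the frame of cup_blue below 0 m and x of cup_yellow in the frame of cup_blue above 0 m and horizontal distance between bottle_blue and start_block between 0.091 and 0.117 m) or (x of each of cup_red, cup_yellow in the frame of cup_blue below 0 m and x of cup_white in the frame of cup_blue above 0 m and horizontal distance between bottle_blue and start_block between 0.091 and 0.117 m) or (x of each of cup_red, cup_yellow in the frame of cup_blue above 0 m and x of cup_white in the frame of cup_blue below 0 m and horizontal distance between bottle_blue and start_block between 0.147 and 0.173 m) or (x of each of cup_red, cup_white in the frame of cup_blue above 0 m and x of cup_yellow in the frame of cup_blue below 0 m and horizontal distance between bottle_blue and start_block between 0.147 and 0.173 m) or (x of cup_red in the frame of cup_blue below 0 m and x of each of cup_yellow, cup_white in the frame of cup_blue above 0 m and horizontal distance between bottle_blue and start_block between 0.147 and 0.173 m) or (x of each of cup_red, cup_yellow, cup_white in the frame of cup_blue above 0 m and horizontal distance between bottle_blue and start_block between 0.203 and 0.229 m)) and y of bottle_blue in the frame of tray between -0.013 and 0.013 m and z of each of bottle_blue, bottle_red, bottle_yellow, bottle_white in the frame of tray below 0.012 m and angle between each of bottle_blue, bottle_red, bottle_yellow, bottle_white's own z axis and vertical below 0.1 rad and linear speed of each of bottle_blue, bottle_red, bottle_yellow, bottle_white below 0.01 m/s and angular speed of each of bottle_blue, bottle_red, bottle_yellow, bottle_white below 0.2 rad/s and ((x of each of cup_blue, cup_yellow, cup_white in the frame of cup_red below 0 m and horizontal distance between bottle_red and start_block between 0.035 and 0.061 m) or (x of cup_blue in the frame of cup_red above 0 m and x of each of cup_yellow, cup_white in the frame of cup_red below 0 m and horizontal distance between bottle_red and start_block between 0.091 and 0.117 m) or (x of each of cup_blue, cup_white in the frame of cup_red below 0 m and x of cup_yellow in the frame of cup_red above 0 m and horizontal distance between bottle_red and start_block between 0.091 and 0.117 m) or (x of each of cup_blue, cup_yellow in the frame of cup_red below 0 m and x of cup_white in the frame of cup_red above 0 m and horizontal distance between bottle_red and start_block between 0.091 and 0.117 m) or (x of each of cup_blue, cup_yellow in the frame of cup_red above 0 m and x of cup_white in the frame of cup_red below 0 m and horizontal distance between bottle_red and start_block between 0.147 and 0.173 m) or (x of each of cup_blue, cup_white in the frame of cup_red above 0 m and x of cup_yellow in the frame of cup_red below 0 m and horizontal distance between bottle_red and start_block between 0.147 and 0.173 m) or (x of cup_blue in the frame of cup_red below 0 m and x of each of cup_yellow, cup_white in the frame of cup_red above 0 m and horizontal distance between bottle_red and start_block between 0.147 and 0.173 m) or (x of each of cup_blue, cup_yellow, cup_white in the frame of cup_red above 0 m and horizontal distance between bottle_red and start_block between 0.203 and 0.229 m)) and y of bottle_red in the frame of tray between -0.013 and 0.013 m and ((x of each of cup_blue, cup_red, cup_white in the frame of cup_yellow below 0 m and horizontal distance between bottle_yellow and start_block between 0.035 and 0.061 m) or (x of cup_blue in the frame of cup_yellow above 0 m and x of each of cup_red, cup_white in the frame of cup_yellow below 0 m and horizontal distance between bottle_yellow and start_block between 0.091 and 0.117 m) or (x of each of cup_blue, cup_white in the frame of cup_yellow below 0 m and x of cup_red in the frame of cup_yellow above 0 m and horizontal distance between bottle_yellow and start_block between 0.091 and 0.117 m) or (x of each of cup_blue, cup_red in the frame of cup_yellow below 0 m and x of cup_white in the frame of cup_yellow above 0 m and horizontal distance between bottle_yellow and start_block between 0.091 and 0.117 m) or (x of each of cup_blue, cup_red in the frame of cup_yellow above 0 m and x of cup_white in the frame of cup_yellow below 0 m and horizontal distance between bottle_yellow and start_block between 0.147 and 0.173 m) or (x of each of cup_blue, cup_white in the frame of cup_yellow above 0 m and x of cup_red in the frame of cup_yellow below 0 m and horizontal distance between bottle_yellow and start_block between 0.147 and 0.173 m) or (x of cup_blue in the frame of cup_yellow below 0 m and x of each of cup_red, cup_white in the frame of cup_yellow above 0 m and horizontal distance between bottle_yellow and start_block between 0.147 and 0.173 m) or (x of each of cup_blue, cup_red, cup_white in the frame of cup_yellow above 0 m and horizontal distance between bottle_yellow and start_block between 0.203 and 0.229 m)) and y of bottle_yellow in the frame of tray between -0.013 and 0.013 m and ((x of each of cup_blue, cup_red, cup_yellow in the frame of cup_white below 0 m and horizontal distance between bottle_white and start_block between 0.035 and 0.061 m) or (x of cup_blue in the frame of cup_white above 0 m and x of each of cup_red, cup_yellow in the frame of cup_white below 0 m and horizontal distance between bottle_white and start_block between 0.091 and 0.117 m) or (x of each of cup_blue, cup_yellow in the frame of cup_white below 0 m and x of cup_red in the frame of cup_white above 0 m and horizontal distance between bottle_white and start_block between 0.091 and 0.117 m) or (x of each of cup_blue, cup_red in the frame of cup_white below 0 m and x of cup_yellow in the frame of cup_white above 0 m and horizontal distance between bottle_white and start_block between 0.091 and 0.117 m) or (x of each of cup_blue, cup_red in the frame of cup_white above 0 m and x of cup_yellow in the frame of cup_white below 0 m and horizontal distance between bottle_white and start_block between 0.147 and 0.173 m) or (x of each of cup_blue, cup_yellow in the frame of cup_white above 0 m and x of cup_red in the frame of cup_white below 0 m and horizontal distance between bottle_white and start_block between 0.147 and 0.173 m) or (x of cup_blue in the frame of cup_white below 0 m and x of each of cup_red, cup_yellow in the frame of cup_white above 0 m and horizontal distance between bottle_white and start_block between 0.147 and 0.173 m) or (x of each of cup_blue, cup_red, cup_yellow in the frame of cup_white above 0 m and horizontal distance between bottle_white and start_block between 0.203 and 0.229 m)) and y of bottle_white in the frame of tray between -0.013 and 0.013 m); the robot touches nothing.
It fails at once if a bottle is toppled (tilted by more than 0.8 rad) (angle between any of bottle_blue, bottle_red, bottle_yellow, bottle_white's own z axis and vertical above 0.8 rad).
It also fails if it takes over 109 s, if anything falls off the work surface, if the arm or the gripper's body presses on something with over 40 N, if the wrist force passes 120 N, or if a joint passes its speed limit or range.

## Working session

There is one attempt and no reset: what is moved stays moved. The work goes in short steps, Python scripts to look and compute and a tool call to move; the robot and the scene stay as the last step left them, time stands still between calls to the robot, and variables do not carry over. Pictures are saved under pics/ and viewed, at most 14 in all, crops included, and the job is handed in when it is done.

```bash
mkdir -p pics; ls; python3 - <<'E'
from plant import manip
import cv2,numpy as np
o=manip.observe(); print(o['clock'],o['tcp_pos'],o['orientation'],o['width'],manip.grip_depth)
for n in("scene","top"):
    p,d=manip.snapshot(n); cv2.imwrite(f"pics/{n}0.png",p[:,:,::-1]); np.save(f"pics/{n}0.npy",d)
    print(n,manip.camera_model(n))
E
```

```text
pics
0.0 [0.14091876 0.6080517  0.23004212] [-1.79868358e+02 -9.03426147e-03  1.66947225e+02] 0.08534088672814044 0.0187
scene {'vertical_fov': 48.097905005538756, 'cx': 256.06802048342826, 'cy': 189.4412009932113, 'dist': array([-0.15405514,  0.        ,  0.        ,  0.        ,  0.        ]), 'R': array([[ 0.42443062,  0.90543894,  0.0062429 ],
       [ 0.74578725, -0.34566626, -0.56948768],
       [-0.51347836,  0.24636388, -0.82197616]]), 't': array([-0.20463397, -0.37816297,  1.39606168])}
top {'vertical_fov': 53.70831513176665, 'cx': 252.84834092912408, 'cy': 192.12545508762202, 'dist': array([-0.04781996,  0.        ,  0.        ,  0.        ,  0.        ]), 'R': array([[ 0.02991681, -0.99954935,  0.00246611],
       [-0.97806346, -0.02978239, -0.20616711],
       [ 0.20614765,  0.00375585, -0.97851369]]), 't': array([-0.01922193,  0.53588347,  0.75151005])}
```

View pics/scene0.png

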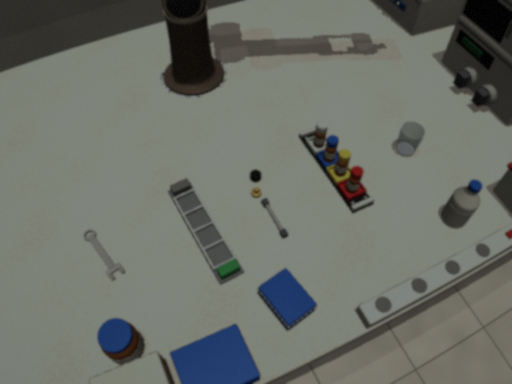

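View pics/top0.png

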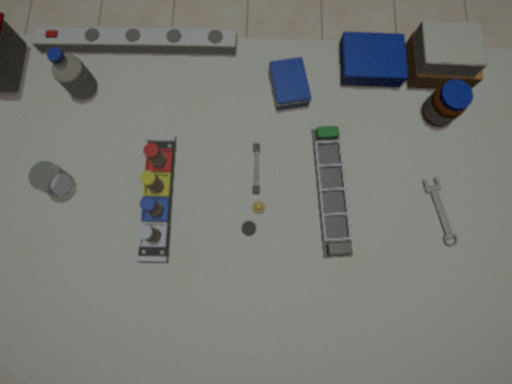

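The row from near to far is white, blue, yellow, red (in the top view, caps at (150,235), (150,205), (150,178), (152,152)). The tray's green block is at its far end (328,132) and the grey block at its near end (340,248). I'll zoom in to see the masks.

```bash
python3 - <<'E'
import cv2,numpy as np
t=cv2.imread('pics/top0.png');s=cv2.imread('pics/scene0.png')
f=lambda a,k:cv2.resize(a,None,fx=k,fy=k,interpolation=cv2.INTER_NEAREST)
a=f(t[130:270,128:188],4);b=f(s[118:216,292:380],4);c=f(t[120:260,305:360],4)
h=560
pad=lambda x:cv2.copyMakeBorder(x,0,h-x.shape[0],0,4,cv2.BORDER_CONSTANT)
o=np.hstack([pad(a),pad(b)]); o=np.clip(o*1.6,0,255).astype(np.uint8)
cv2.imwrite('pics/crop0.png',o); 
o=np.hstack([pad(c),pad(f(s[170:286,160:250],4))]);cv2.imwrite('pics/crop1.png',np.clip(o*1.6,0,255).astype(np.uint8)); print(o.shape)
E
```

```text
(560, 588, 3)
```

View pics/crop0.png

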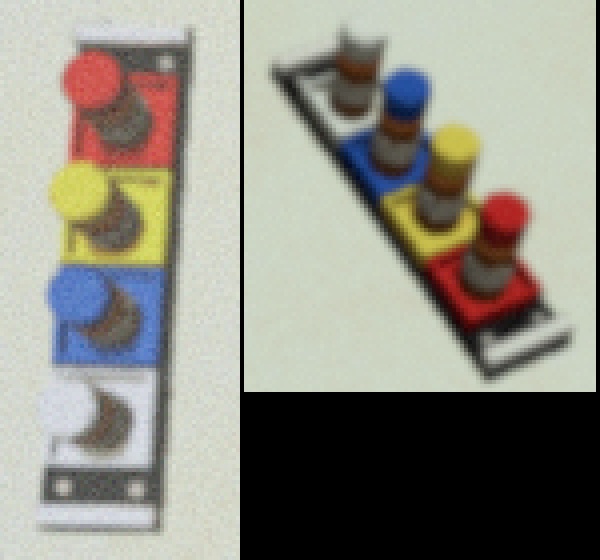

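View pics/crop1.png

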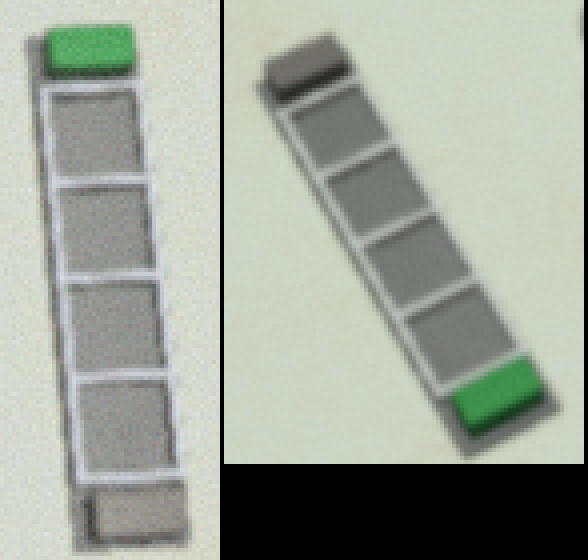

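The top crop shows the cap discs clearly: red (93,82), yellow (82,192), blue (80,293), white (68,408), in 4x pixels. The scene crop shows the same caps above their amber necks. In the second crop the tray's white rim has sharp corners in both views, so I'll triangulate those.

```bash
cat >h.py <<'E'
import cv2,numpy as np
from plant import manip
def KM(n):
    m=manip.camera_model(n);f=192/np.tan(np.radians(m['vertical_fov']/2))
    return np.array([[f,0,m['cx']],[0,f,m['cy']],[0,0,1]]),m
def norm(n,px):
    K,m=KM(n);return cv2.undistortPoints(np.float64(px).reshape(-1,1,2),K,m['dist']).reshape(-1,2)
def tri(a,b):
    P=[np.c_[KM(n)[1]['R'],KM(n)[1]['t']] for n in('top','scene')]
    X=cv2.triangulatePoints(P[0],P[1],norm('top',a).T,norm('scene',b).T);return (X[:3]/X[3]).T
def plane(n,px,z):
    m=KM(n)[1];C=-m['R'].T@m['t'];d=np.c_[norm(n,px),np.ones(len(norm(n,px)))]@m['R']
    return C+d*((z-C[2])/d[:,2])[:,None]
def cloud(n,d):
    m=KM(n)[1];v,u=np.mgrid[:384,:512];x=norm(n,np.stack([u,v],-1)).reshape(384,512,2)
    c=np.dstack([x*d[...,None],d]);return (c-m['t'])@m['R']
E
python3 - <<'E'
from h import *
np.set_printoptions(precision=4,suppress=True)
o=lambda L,x,y:(np.array(L)-1.5)/4+[x,y]
topc=o([(93,82),(82,192),(80,293),(68,408)],128,130)
# scene: cap blobs, crop x offset 244
sc=o([(504-244,219),(454-244,146),(408-244,95),(361-244,42)],292,118)
print('tri caps R,Y,B,W\n',tri(topc,sc)); 
A=o([(42,88),(143,83),(183,478),(78,482)],305,120)
B=o([(520-224,352),(438-224,393),(278-224,108),(358-224,80)],160,170)
T=tri(A,B);print('tray\n',T,T.mean(0),'plane top z20\n',plane('top',A,.02).mean(0),'scene',plane('scene',B,.02).mean(0))
print(np.linalg.norm(T[0]-T[1]),np.linalg.norm(T[1]-T[2]))
for n in('top','scene'):
    W=cloud(n,np.load(f'pics/{n}0.npy'))
    C=tri(topc,sc)
    for c in C:
        m=(np.linalg.norm(W[...,:2]-c[:2],axis=2)<.026)&(W[...,2]>.072)&(W[...,2]<.12)
        p=W[m];z=np.percentile(p[:,2],90);q=p[p[:,2]>z-.008]
        print(n,m.sum(),'ztop',z,'mid',(q.min(0)+q.max(0))/2,'mean',q.mean(0))
    c=T.mean(0);m=(np.linalg.norm(W[...,:2]-c[:2],axis=2)<.1)
    print('tray z pct',np.percentile(W[m][:,2],[5,50,95]))
E
```

```text
tri caps R,Y,B,W
 [[0.6141 0.2145 0.0847]
 [0.5534 0.2141 0.089 ]
 [0.5013 0.2117 0.0851]
 [0.4424 0.2132 0.078 ]]
tray
 [[ 0.6674 -0.1438  0.0166]
 [ 0.6721 -0.1997  0.0197]
 [ 0.4457 -0.2183  0.0198]
 [ 0.4424 -0.1625  0.0131]] [ 0.5569 -0.1811  0.0173] plane top z20
 [ 0.5564 -0.1806  0.02  ] scene [ 0.5586 -0.1815  0.02  ]
0.056145844862158636 0.2271021262574941
top 213 ztop 0.09578402942348291 mid [0.6118 0.2118 0.0932] mean [0.6111 0.2117 0.0939]
top 219 ztop 0.09592178734851398 mid [0.5515 0.2142 0.0931] mean [0.5515 0.2132 0.0941]
top 219 ztop 0.09621687732124981 mid [0.4984 0.2095 0.0936] mean [0.4975 0.2089 0.0943]
top 228 ztop 0.09673878669193309 mid [0.4435 0.2104 0.0936] mean [0.4426 0.21   0.0949]
tray z pct [-0.0017  0.002   0.0199]
scene 153 ztop 0.09669750856657205 mid [0.6158 0.2127 0.0941] mean [0.616  0.2116 0.0946]
scene 152 ztop 0.09689579004964952 mid [0.5548 0.2146 0.0938] mean [0.5563 0.2132 0.0949]
scene 142 ztop 0.09679235658513376 mid [0.5002 0.2107 0.0935] mean [0.5024 0.2094 0.0948]
scene 136 ztop 0.09705505841097432 mid [0.4436 0.2105 0.0944] mean [0.4451 0.2102 0.095 ]
tray z pct [-0.0018  0.0024  0.0201]
```

Units first: turns go in shares of 4 rad. So -6.5 degrees / 229.1831 = -0.0284.

>>> shift_gripper(motion=[0, 0, 0, -0.0284, 0.06, 0, 0, 0, -0.0286, 0.06, -0.03, -0.025, 0, 0, 0.06, -0.03, -0.025, 0, 0, 0.06, -0.03, -0.025, 0, 0, 0.06, -0.03, -0.025, 0, 0, 0.06, -0.03, -0.025, 0, 0, 0.06, -0.03, -0.025, 0, 0, 0.06, -0.03, -0.025, 0, 0, 0.06, -0.03, -0.025, 0, 0, 0.06, -0.03, -0.025, 0, 0, 0.06, -0.03, -0.025, 0, 0, 0.06, -0.03, -0.025, 0, 0, 0.06, -0.03, -0.025, 0, 0, 0.06, -0.03, -0.025, 0, 0, 0.06, -0.03, -0.025, 0, 0, 0.06, -0.03, -0.025, 0, 0, 0.06, -0.023, -0.021, 0, 0, 0.06, 0, 0, 0, 0, 0.06], clamp_n=30)

```text
clock: 1.68
tcp_pos: [0.6183, 0.2079, 0.2307]
orientation: [-179.9, 0.1, 179.7]
contact_force: [0.1, 0.5, 0.1]
width: 0.0598
grip_force: 0.0
```

>>> shift_gripper(motion=[0.0046, 0.004, 0.025, 0, 0.06, 0, 0, 0.03, 0, 0.06, 0, 0, 0.025, 0, 0.06, 0, 0, 0, 0, 0.06, 0, 0, 0, 0, 0.06], clamp_n=30)

```text
clock: 2.1
tcp_pos: [0.6073, 0.2167, 0.149]
orientation: [-179.9, -0.3, -180.0]
contact_force: [-0.4, 0.3, 0.1]
width: 0.06
grip_force: 0.0
```

>>> shift_gripper(motion=[-0.0046, -0.004, 0.01, 0, 0.06, 0, 0, 0.025, 0, 0.06, 0, 0, 0.03, 0, 0.06, 0, 0, 0.025, 0, 0.06, 0, 0, 0.01, 0, 0.06, 0, 0, 0, 0, 0.06, 0, 0, 0, 0, 0.06], clamp_n=30)

```text
clock: 2.68
tcp_pos: [0.6153, 0.2131, 0.0524]
orientation: [180.0, 0.1, -180.0]
contact_force: [0.3, -1.0, 1.7]
width: 0.0598
grip_force: 0.0
```

```bash
python3 - <<'E'
from h import *
o=manip.observe();print(o['tcp_pos'],o['joint_vel'])
p,d=manip.snapshot('scene');q,_=manip.snapshot('top')
f=lambda a:np.clip(cv2.resize(a,None,fx=4,fy=4)*1.5,0,255).astype(np.uint8)[:,:,::-1]
cv2.imwrite('pics/g1.png',np.hstack([f(p[110:216,292:392]),f(q[110:216,110:200])]))
E
```

```text
[0.61528852 0.21307866 0.05237339] [ 0.09718955 -1.60641388 -1.44227975 -0.00365486 -0.21210844 -0.07455375]
```

View pics/g1.png

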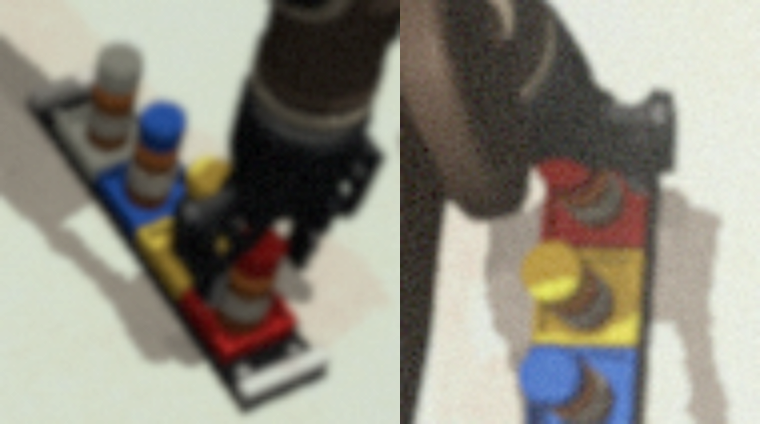

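The fingers straddle the red cap at about (255,260) in the left crop, and the other bottles are still standing. Closing now.

>>> shift_gripper(motion=[0, 0, 0, 0, 0.04, 0, 0, 0, 0, 0.02, 0, 0, 0, 0, 0.02, 0, 0, 0, 0, 0.02, 0, 0, 0, 0, 0.02, 0, 0, 0, 0, 0.02], clamp_n=35)

```text
clock: 3.28
tcp_pos: [0.6155, 0.2133, 0.0531]
orientation: [180.0, 0.2, -180.0]
contact_force: [-0.1, 0.5, 5.4]
width: 0.0312
grip_force: 34.4
```

>>> shift_gripper(motion=[0, 0, -0.005, 0, 0.02, 0, 0, -0.01, 0, 0.02, 0, 0, -0.02, 0, 0.02, 0, 0, -0.025, 0, 0.02, 0, 0, -0.02, 0, 0.02, 0, 0, -0.01, 0, 0.02, 0, 0, 0, 0, 0.02, 0, 0, 0, 0, 0.02])

```text
clock: 3.95
tcp_pos: [0.6141, 0.2128, 0.1415]
orientation: [180.0, 0.0, 180.0]
contact_force: [-0.6, 0.2, -1.0]
width: 0.031
grip_force: 34.7
```

>>> shift_gripper(motion=[0, -0.01, 0, 0, 0.02, 0, -0.02, 0, 0, 0.02, -0.0024, -0.03, 0, 0, 0.02, -0.0024, -0.03, 0, 0, 0.02, -0.0024, -0.03, 0, 0, 0.02, -0.0024, -0.03, 0, 0, 0.02, -0.0024, -0.03, 0, 0, 0.02, -0.0024, -0.03, 0, 0, 0.02, -0.0024, -0.03, 0, 0, 0.02, -0.0024, -0.03, 0, 0, 0.02, -0.0024, -0.03, 0, 0, 0.02, -0.0024, -0.03, 0, 0, 0.02, -0.0024, -0.03, 0, 0, 0.02, 0, -0.017, 0, 0, 0.02, 0, -0.01, 0, 0, 0.02, 0, 0, 0, 0, 0.02, 0, 0, 0, 0, 0.02, 0, 0, 0, 0, 0.02])

```text
clock: 5.45
tcp_pos: [0.6401, -0.1725, 0.1407]
orientation: [179.9, -0.1, -179.9]
contact_force: [-0.0, 0.2, -1.0]
width: 0.0313
grip_force: 34.8
```

```bash
python3 - <<'E'
from h import *
o=manip.observe();print(o['tcp_pos'],o['joint_vel'])
p,d=manip.snapshot('scene');q,_=manip.snapshot('top')
f=lambda a:np.clip(cv2.resize(a,None,fx=3,fy=3)*1.5,0,255).astype(np.uint8)[:,:,::-1]
cv2.imwrite('pics/p1.png',np.hstack([f(p[140:310,150:280]),f(q[100:270,280:400])]))
E
```

```text
[ 0.64007999 -0.17252279  0.14069594] [ 0.69008599 -0.29978599 -0.18887631 -0.15477314 -0.0680482  -0.0894977 ]
```

View pics/p1.png

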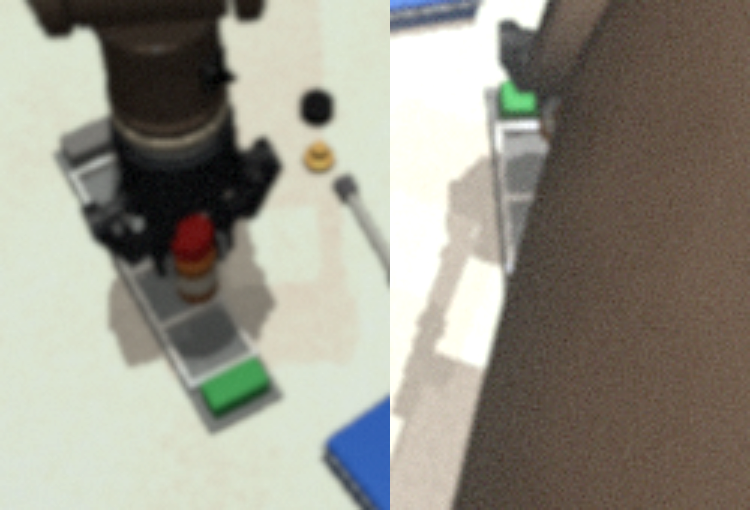

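The bottle hangs upright in the grip (cap at (193,235) in the left crop), over the far well beside the green block. Lowering it to just above the floor and watching the force.

>>> shift_gripper(motion=[0, 0, 0.01, 0, 0.02, 0, 0, 0.025, 0, 0.02, 0, 0, 0.025, 0, 0.02, 0, 0, 0.02, 0, 0.02, 0, 0, 0.008, 0, 0.02, 0, 0, 0.005, 0, 0.02, 0, 0, 0, 0, 0.02, 0, 0, 0, 0, 0.02, 0, 0, 0.002, 0, 0.02, 0, 0, 0, 0, 0.02, 0, 0, 0, 0, 0.02])

```text
clock: 6.47
tcp_pos: [0.6416, -0.1744, 0.0472]
orientation: [-180.0, 0.1, 180.0]
contact_force: [1.1, 0.4, 0.9]
width: 0.0312
grip_force: 35.0
```

>>> shift_gripper(motion=[0, 0, 0, 0, 0.034, 0, 0, 0, 0, 0.04, 0, 0, 0, 0, 0.05, 0, 0, 0, 0, 0.06, 0, 0, 0, 0, 0.06, 0, 0, -0.01, 0, 0.06, 0, 0, -0.02, 0, 0.06, 0, 0, -0.03, 0, 0.06, 0, 0, -0.03, 0, 0.06, 0, 0, -0.02, 0, 0.06, 0, 0, 0, 0, 0.06, 0, 0, 0, 0, 0.06])

```text
clock: 7.47
tcp_pos: [0.642, -0.1747, 0.159]
orientation: [-179.9, 0.3, -180.0]
contact_force: [-0.2, -0.3, -0.2]
width: 0.0601
grip_force: 0.0
```

>>> shift_gripper(motion=[0, 0.01, 0, 0, 0.06, 0, 0.02, 0, 0, 0.06, 0.0079, 0.03, 0, 0, 0.06, 0.0079, 0.03, 0, 0, 0.06, 0.0079, 0.03, 0, 0, 0.06, 0.0079, 0.03, 0, 0, 0.06, 0.0079, 0.03, 0, 0, 0.06, 0.0079, 0.03, 0, 0, 0.06, 0.0079, 0.03, 0, 0, 0.06, 0.0079, 0.03, 0, 0, 0.06, 0.0079, 0.03, 0, 0, 0.06, 0.0079, 0.03, 0, 0, 0.06, 0.0079, 0.03, 0, 0, 0.06, 0, 0.019, 0, 0, 0.06, 0, 0.01, 0, 0, 0.06, 0, 0, 0, 0, 0.06, 0, 0, 0, 0, 0.06, 0, 0, 0, 0, 0.06])

```text
clock: 8.97
tcp_pos: [0.5533, 0.2137, 0.1554]
orientation: [-179.9, -0.1, 180.0]
contact_force: [0.4, 0.0, 0.5]
width: 0.0601
grip_force: 0.0
```

```bash
python3 - <<'E'
from h import *
o=manip.observe();print(o['tcp_pos'],o['joint_vel'])
p,d=manip.snapshot('scene');q,e=manip.snapshot('top')
f=lambda a,k:np.clip(cv2.resize(a,None,fx=k,fy=k)*1.5,0,255).astype(np.uint8)[:,:,::-1]
cv2.imwrite('pics/p2.png',np.hstack([f(p[130:310,160:400],2),f(q[100:280,280:400],2)]))
W=cloud('top',e);m=(abs(W[...,0]-.64)<.04)&(abs(W[...,1]+.175)<.04)&(W[...,2]>.06)
z=W[m];print(m.sum(),z.mean(0),np.percentile(z[:,2],90))
E
```

```text
[0.55327057 0.21370522 0.15541657] [-0.88560152 -0.50097542 -0.09081196  0.22107385 -0.09472071  0.06599842]
228 [ 0.6352712  -0.17250803  0.08435057] 0.08997772330528561
```

View pics/p2.png

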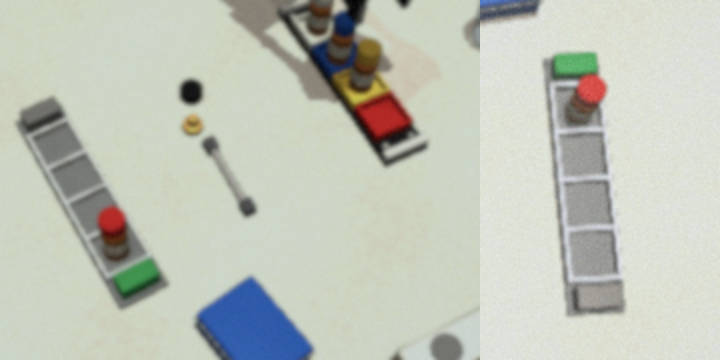

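Red stands upright in the well beside the green block (left crop (113,235)), and its cap top is at the expected height. Next is yellow.

>>> shift_gripper(motion=[0, 0, 0.01, 0, 0.06, 0, 0, 0.025, 0, 0.06, 0, 0, 0.03, 0, 0.06, 0, 0, 0.025, 0, 0.06, 0, 0, 0.015, 0, 0.06, 0, 0, 0, 0, 0.06, 0, 0, 0, 0, 0.06, 0, 0, 0, 0, 0.04, 0, 0, 0, 0, 0.02, 0, 0, 0, 0, 0.02, 0, 0, 0, 0, 0.02, 0, 0, 0, 0, 0.02, 0, 0, 0, 0, 0.02], clamp_n=35)

```text
clock: 10.15
tcp_pos: [0.5553, 0.2152, 0.0531]
orientation: [180.0, 0.2, -180.0]
contact_force: [0.1, -0.5, 6.1]
width: 0.0313
grip_force: 35.1
```

>>> shift_gripper(motion=[0, 0, -0.005, 0, 0.02, 0, 0, -0.01, 0, 0.02, 0, 0, -0.02, 0, 0.02, 0, 0, -0.025, 0, 0.02, 0, 0, -0.02, 0, 0.02, 0, 0, -0.01, 0, 0.02, 0, 0, 0, 0, 0.02, 0, 0, 0, 0, 0.02])

```text
clock: 10.82
tcp_pos: [0.5535, 0.2149, 0.1415]
orientation: [180.0, 0.0, -180.0]
contact_force: [0.2, -0.8, -0.7]
width: 0.0308
grip_force: 34.8
```

>>> shift_gripper(motion=[0, -0.01, 0, 0, 0.02, 0, -0.02, 0, 0, 0.02, -0.0028, -0.03, 0, 0, 0.02, -0.0028, -0.03, 0, 0, 0.02, -0.0028, -0.03, 0, 0, 0.02, -0.0028, -0.03, 0, 0, 0.02, -0.0028, -0.03, 0, 0, 0.02, -0.0028, -0.03, 0, 0, 0.02, -0.0028, -0.03, 0, 0, 0.02, -0.0028, -0.03, 0, 0, 0.02, -0.0028, -0.03, 0, 0, 0.02, -0.0028, -0.03, 0, 0, 0.02, -0.0028, -0.03, 0, 0, 0.02, 0, -0.023, 0, 0, 0.02, 0, -0.01, 0, 0, 0.02, 0, 0, 0, 0, 0.02, 0, 0, 0, 0, 0.02, 0, 0, 0, 0, 0.02, 0, 0, 0, 0, 0.02])

```text
clock: 12.4
tcp_pos: [0.584, -0.1765, 0.1408]
orientation: [179.9, -0.1, -179.9]
contact_force: [0.9, 0.8, -1.0]
width: 0.0314
grip_force: 34.8
```

>>> shift_gripper(motion=[0, 0, 0.01, 0, 0.02, 0, 0, 0.025, 0, 0.02, 0, 0, 0.025, 0, 0.02, 0, 0, 0.02, 0, 0.02, 0, 0, 0.008, 0, 0.02, 0, 0, 0.005, 0, 0.02, 0, 0, 0, 0, 0.02, 0, 0, 0, 0, 0.02, 0, 0, 0.002, 0, 0.02, 0, 0, 0, 0, 0.02, 0, 0, 0, 0, 0.02])

```text
clock: 13.32
tcp_pos: [0.5855, -0.1784, 0.0472]
orientation: [-180.0, 0.1, 180.0]
contact_force: [1.5, -0.8, 1.0]
width: 0.0309
grip_force: 35.3
```

>>> shift_gripper(motion=[0, 0, 0, 0, 0.034, 0, 0, 0, 0, 0.04, 0, 0, 0, 0, 0.05, 0, 0, 0, 0, 0.06, 0, 0, 0, 0, 0.06, 0, 0, -0.01, 0, 0.06, 0, 0, -0.02, 0, 0.06, 0, 0, -0.03, 0, 0.06, 0, 0, -0.03, 0, 0.06, 0, 0, -0.02, 0, 0.06, 0, 0, 0, 0, 0.06, 0, 0, 0, 0, 0.06])

```text
clock: 14.32
tcp_pos: [0.5859, -0.1787, 0.1589]
orientation: [-179.9, 0.2, 180.0]
contact_force: [-0.2, 0.6, -0.5]
width: 0.0601
grip_force: 0.0
```

>>> shift_gripper(motion=[0, 0.01, 0, 0, 0.06, 0, 0.02, 0, 0, 0.06, 0.0077, 0.03, 0, 0, 0.06, 0.0077, 0.03, 0, 0, 0.06, 0.0077, 0.03, 0, 0, 0.06, 0.0077, 0.03, 0, 0, 0.06, 0.0077, 0.03, 0, 0, 0.06, 0.0077, 0.03, 0, 0, 0.06, 0.0077, 0.03, 0, 0, 0.06, 0.0077, 0.03, 0, 0, 0.06, 0.0077, 0.03, 0, 0, 0.06, 0.0077, 0.03, 0, 0, 0.06, 0.0077, 0.03, 0, 0, 0.06, 0, 0.019, 0, 0, 0.06, 0, 0.01, 0, 0, 0.06, 0, 0, 0, 0, 0.06, 0, 0, 0, 0, 0.06, 0, 0, 0, 0, 0.06])

```text
clock: 15.82
tcp_pos: [0.4993, 0.2098, 0.1555]
orientation: [-179.9, -0.1, 180.0]
contact_force: [0.2, 0.3, -0.4]
width: 0.0602
grip_force: 0.0
```

```bash
python3 - <<'E'
from h import *
p,d=manip.snapshot('scene');q,e=manip.snapshot('top')
f=lambda a,k:np.clip(cv2.resize(a,None,fx=k,fy=k)*1.5,0,255).astype(np.uint8)[:,:,::-1]
cv2.imwrite('pics/p3.png',np.hstack([f(p[130:310,160:400],2),f(q[100:280,280:400],2)]))
E
```

```text
(no output)
```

View pics/p3.png

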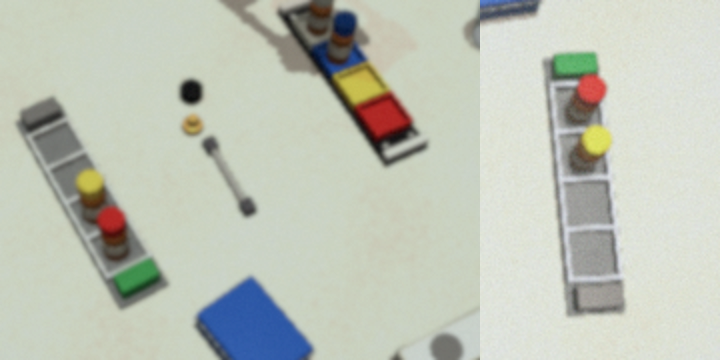

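Red (113,235) and yellow (90,195) stand upright in wells 1 and 2, and the yellow and red cups are empty. Next is blue.

>>> shift_gripper(motion=[0, 0, 0.01, 0, 0.06, 0, 0, 0.025, 0, 0.06, 0, 0, 0.03, 0, 0.06, 0, 0, 0.025, 0, 0.06, 0, 0, 0.015, 0, 0.06, 0, 0, 0, 0, 0.06, 0, 0, 0, 0, 0.06, 0, 0, 0, 0, 0.04, 0, 0, 0, 0, 0.02, 0, 0, 0, 0, 0.02, 0, 0, 0, 0, 0.02, 0, 0, 0, 0, 0.02, 0, 0, 0, 0, 0.02], clamp_n=35)

```text
clock: 17.0
tcp_pos: [0.5013, 0.2112, 0.0529]
orientation: [180.0, 0.2, -180.0]
contact_force: [-0.6, -0.6, 6.4]
width: 0.0311
grip_force: 35.0
```

>>> shift_gripper(motion=[0, 0, -0.005, 0, 0.02, 0, 0, -0.01, 0, 0.02, 0, 0, -0.02, 0, 0.02, 0, 0, -0.025, 0, 0.02, 0, 0, -0.02, 0, 0.02, 0, 0, -0.01, 0, 0.02, 0, 0, 0, 0, 0.02, 0, 0, 0, 0, 0.02])

```text
clock: 17.67
tcp_pos: [0.4997, 0.2109, 0.1415]
orientation: [180.0, 0.0, -180.0]
contact_force: [-0.6, -0.9, -1.1]
width: 0.0313
grip_force: 34.8
```

>>> shift_gripper(motion=[0, -0.01, 0, 0, 0.02, 0, -0.02, 0, 0, 0.02, -0.0027, -0.03, 0, 0, 0.02, -0.0027, -0.03, 0, 0, 0.02, -0.0027, -0.03, 0, 0, 0.02, -0.0027, -0.03, 0, 0, 0.02, -0.0027, -0.03, 0, 0, 0.02, -0.0027, -0.03, 0, 0, 0.02, -0.0027, -0.03, 0, 0, 0.02, -0.0027, -0.03, 0, 0, 0.02, -0.0027, -0.03, 0, 0, 0.02, -0.0027, -0.03, 0, 0, 0.02, -0.0027, -0.03, 0, 0, 0.02, 0, -0.0236, 0, 0, 0.02, 0, -0.01, 0, 0, 0.02, 0, 0, 0, 0, 0.02, 0, 0, 0, 0, 0.02, 0, 0, 0, 0, 0.02, 0, 0, 0, 0, 0.02])

```text
clock: 19.25
tcp_pos: [0.5289, -0.1812, 0.1408]
orientation: [179.9, -0.1, -179.9]
contact_force: [-0.3, 0.4, -0.8]
width: 0.0308
grip_force: 34.9
```

>>> shift_gripper(motion=[0, 0, 0.01, 0, 0.02, 0, 0, 0.025, 0, 0.02, 0, 0, 0.025, 0, 0.02, 0, 0, 0.02, 0, 0.02, 0, 0, 0.008, 0, 0.02, 0, 0, 0.005, 0, 0.02, 0, 0, 0, 0, 0.02, 0, 0, 0, 0, 0.02, 0, 0, 0.002, 0, 0.02, 0, 0, 0, 0, 0.02, 0, 0, 0, 0, 0.02])

```text
clock: 20.17
tcp_pos: [0.5302, -0.183, 0.0469]
orientation: [-180.0, 0.1, -180.0]
contact_force: [0.3, 0.7, 0.3]
width: 0.0311
grip_force: 35.1
```

>>> shift_gripper(motion=[0, 0, 0, 0, 0.034, 0, 0, 0, 0, 0.04, 0, 0, 0, 0, 0.05, 0, 0, 0, 0, 0.06, 0, 0, 0, 0, 0.06, 0, 0, -0.01, 0, 0.06, 0, 0, -0.02, 0, 0.06, 0, 0, -0.03, 0, 0.06, 0, 0, -0.03, 0, 0.06, 0, 0, -0.02, 0, 0.06, 0, 0, 0, 0, 0.06, 0, 0, 0, 0, 0.06])

```text
clock: 21.17
tcp_pos: [0.5308, -0.1834, 0.1587]
orientation: [-179.9, 0.2, 180.0]
contact_force: [-1.2, -0.1, -0.1]
width: 0.06
grip_force: 0.0
```

>>> shift_gripper(motion=[0, 0.01, 0, 0, 0.06, 0, 0.02, 0, 0, 0.06, 0.0078, 0.03, 0, 0, 0.06, 0.0078, 0.03, 0, 0, 0.06, 0.0078, 0.03, 0, 0, 0.06, 0.0078, 0.03, 0, 0, 0.06, 0.0078, 0.03, 0, 0, 0.06, 0.0078, 0.03, 0, 0, 0.06, 0.0078, 0.03, 0, 0, 0.06, 0.0078, 0.03, 0, 0, 0.06, 0.0078, 0.03, 0, 0, 0.06, 0.0078, 0.03, 0, 0, 0.06, 0.0078, 0.03, 0, 0, 0.06, 0, 0.0238, 0, 0, 0.06, 0, 0.01, 0, 0, 0.06, 0, 0, 0, 0, 0.06, 0, 0, 0, 0, 0.06, 0, 0, 0, 0, 0.06])

```text
clock: 22.67
tcp_pos: [0.443, 0.2099, 0.1554]
orientation: [-179.9, -0.1, 180.0]
contact_force: [0.3, -0.4, 1.2]
width: 0.0603
grip_force: 0.0
```

```bash
python3 - <<'E'
from h import *
p,d=manip.snapshot('scene');q,e=manip.snapshot('top')
f=lambda a,k:np.clip(cv2.resize(a,None,fx=k,fy=k)*1.5,0,255).astype(np.uint8)[:,:,::-1]
cv2.imwrite('pics/p4.png',np.hstack([f(p[100:280,160:400],2),f(q[100:280,280:400],2)]))
E
```

```text
(no output)
```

View pics/p4.png

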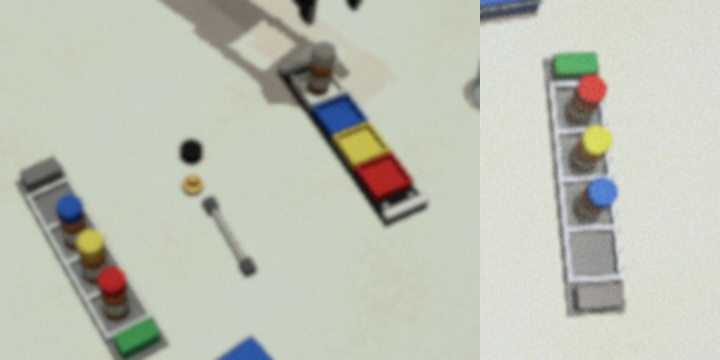

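Red, yellow and blue stand in wells 1 to 3 (left crop (113,290), (92,252), (70,217)). The white bottle is left in its cup at (320,70).

>>> shift_gripper(motion=[0, 0, 0.01, 0, 0.06, 0, 0, 0.025, 0, 0.06, 0, 0, 0.03, 0, 0.06, 0, 0, 0.025, 0, 0.06, 0, 0, 0.015, 0, 0.06, 0, 0, 0, 0, 0.06, 0, 0, 0, 0, 0.06, 0, 0, 0, 0, 0.04, 0, 0, 0, 0, 0.02, 0, 0, 0, 0, 0.02, 0, 0, 0, 0, 0.02, 0, 0, 0, 0, 0.02, 0, 0, 0, 0, 0.02], clamp_n=35)

```text
clock: 23.85
tcp_pos: [0.4451, 0.2115, 0.0527]
orientation: [180.0, 0.2, -180.0]
contact_force: [0.7, -0.4, 6.0]
width: 0.0311
grip_force: 34.9
```

>>> shift_gripper(motion=[0, 0, -0.005, 0, 0.02, 0, 0, -0.01, 0, 0.02, 0, 0, -0.02, 0, 0.02, 0, 0, -0.025, 0, 0.02, 0, 0, -0.02, 0, 0.02, 0, 0, -0.01, 0, 0.02, 0, 0, 0, 0, 0.02, 0, 0, 0, 0, 0.02])

```text
clock: 24.52
tcp_pos: [0.4436, 0.2111, 0.1415]
orientation: [180.0, 0.0, -180.0]
contact_force: [-0.7, -0.4, -1.5]
width: 0.0311
grip_force: 34.8
```

>>> shift_gripper(motion=[0, -0.01, 0, 0, 0.02, 0, -0.02, 0, 0, 0.02, -0.0027, -0.03, 0, 0, 0.02, -0.0027, -0.03, 0, 0, 0.02, -0.0027, -0.03, 0, 0, 0.02, -0.0027, -0.03, 0, 0, 0.02, -0.0027, -0.03, 0, 0, 0.02, -0.0027, -0.03, 0, 0, 0.02, -0.0027, -0.03, 0, 0, 0.02, -0.0027, -0.03, 0, 0, 0.02, -0.0027, -0.03, 0, 0, 0.02, -0.0027, -0.03, 0, 0, 0.02, -0.0027, -0.03, 0, 0, 0.02, 0, -0.0284, 0, 0, 0.02, 0, -0.01, 0, 0, 0.02, 0, 0, 0, 0, 0.02, 0, 0, 0, 0, 0.02, 0, 0, 0, 0, 0.02, 0, 0, 0, 0, 0.02])

```text
clock: 26.1
tcp_pos: [0.4727, -0.1858, 0.1406]
orientation: [179.9, -0.1, -179.9]
contact_force: [-0.8, 0.8, -0.5]
width: 0.0312
grip_force: 34.9
```

>>> shift_gripper(motion=[0, 0, 0.01, 0, 0.02, 0, 0, 0.025, 0, 0.02, 0, 0, 0.025, 0, 0.02, 0, 0, 0.02, 0, 0.02, 0, 0, 0.008, 0, 0.02, 0, 0, 0.005, 0, 0.02, 0, 0, 0, 0, 0.02, 0, 0, 0, 0, 0.02, 0, 0, 0.002, 0, 0.02, 0, 0, 0, 0, 0.02, 0, 0, 0, 0, 0.02])

```text
clock: 27.02
tcp_pos: [0.4738, -0.1875, 0.0468]
orientation: [-180.0, 0.1, -180.0]
contact_force: [0.3, 1.0, -0.8]
width: 0.0311
grip_force: 35.0
```

>>> shift_gripper(motion=[0, 0, 0.001, 0, 0.02, 0, 0, 0, 0, 0.02, 0, 0, 0, 0, 0.034, 0, 0, 0, 0, 0.04, 0, 0, 0, 0, 0.05, 0, 0, 0, 0, 0.06, 0, 0, 0, 0, 0.06, 0, 0, -0.01, 0, 0.06, 0, 0, -0.02, 0, 0.06, 0, 0, -0.03, 0, 0.06, 0, 0, -0.03, 0, 0.06, 0, 0, -0.02, 0, 0.06, 0, 0, 0, 0, 0.06, 0, 0, 0, 0, 0.06])

```text
clock: 28.18
tcp_pos: [0.4746, -0.188, 0.1574]
orientation: [-179.9, 0.2, -180.0]
contact_force: [0.4, -0.1, 0.7]
width: 0.06
grip_force: 0.0
```

>>> shift_gripper(motion=[0, 0.02, 0, 0, 0.06, 0, 0.03, 0, 0, 0.06, 0, 0.03, 0, 0, 0.06, 0, 0.03, 0, 0, 0.06, 0, 0.03, 0, 0, 0.06, 0, 0.03, 0, 0, 0.06, 0, 0.03, 0, 0, 0.06, 0, 0.03, 0, 0, 0.06, 0, 0.03, 0, 0, 0.06, 0, 0.02, 0, 0, 0.06, 0, 0, 0, 0, 0.06, 0, 0, 0, 0, 0.06, 0, 0, 0, 0, 0.06])

```text
clock: 29.27
tcp_pos: [0.4724, 0.0921, 0.1542]
orientation: [-180.0, -0.1, -180.0]
contact_force: [0.7, 0.0, 0.4]
width: 0.0597
grip_force: 0.0
```

```bash
python3 - <<'E'
from h import *
np.set_printoptions(precision=4,suppress=True)
p,d=manip.snapshot('scene');q,e=manip.snapshot('top')
f=lambda a,k:np.clip(cv2.resize(a,None,fx=k,fy=k)*1.5,0,255).astype(np.uint8)[:,:,::-1]
cv2.imwrite('pics/p5.png',np.hstack([f(p[160:290,150:260],4),f(q[120:250,310:370],4)]))
for n,D in(('top',e),('scene',d)):
  W=cloud(n,D)
  for c in((.6407,-.1741),(.5849,-.1787),(.5291,-.1833),(.4733,-.1879)):
    m=(np.linalg.norm(W[...,:2]-c,axis=2)<.027)&(W[...,2]>.08)&(W[...,2]<.12);z=W[m];print(n,m.sum(),z.mean(0)[:2]-c,np.percentile(z[:,2],90))
E
```

```text
top 182 [-0.0038  0.0005] 0.09014204106800537
top 191 [-0.0036  0.0012] 0.09037253544396737
top 195 [-0.0026  0.001 ] 0.09022993298252112
top 192 [-0.0031  0.0011] 0.09054399821071255
scene 161 [ 0.0028 -0.001 ] 0.09097193456557051
scene 149 [ 0.0029 -0.0008] 0.09063469600135145
scene 141 [ 0.0038 -0.0002] 0.09051588542920305
scene 130 [ 0.0024 -0.0008] 0.09069347492545163
```

View pics/p5.png

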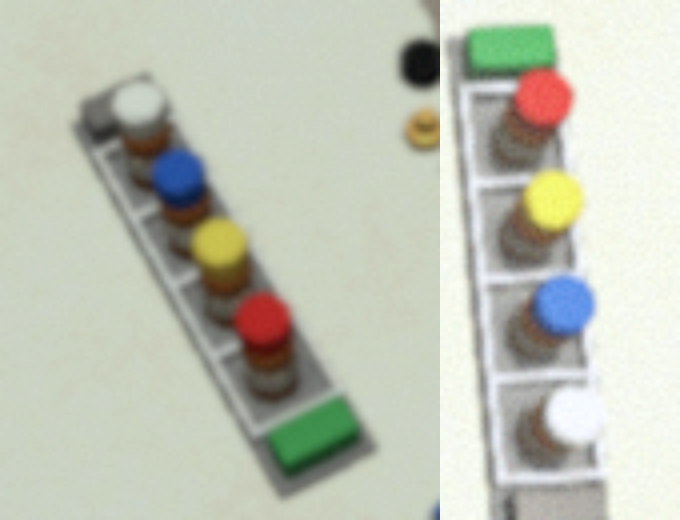

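All four stand upright in their wells: red (265,345), yellow (222,270), blue (182,205), white (145,135) in the left crop. Their cap tops are at 0.090 m, within 2 mm of the expected 0.088 m, and the two views together put them within about 1 mm of the well centres. Handing in.

```bash
python3 -c "
from plant import manip
print(manip.close_job())"
```

```text
the job is handed in; nothing more can be done
None
```

The four bottles stand upright in the tray wells in reverse order (red next to the green block, then yellow, blue and white), and the job was handed in with the clock at about 29 s; the hand-in returned no verdict.

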